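Chuck a filter body and lay it over

TASK

Clamp the slim steel filter body in the tilting bench chuck: swing the chuck's ring lever to open the jaws, stand the body upright on the middle of the chuck face with its tube end up, and turn the ring with its lever until the three jaws grip the body firmly. Then push the side lever to tip the chuck head all the way over to its stop, so that the body lies level in the jaws, and let go; leave the other loose things on the bench where they are.

Things in the scene. Friction and masses are not known exactly. Their poses are not given: they have to be found in the camera images.
- holder: tilting bench chuck, fixed: grey base plate 200 x 190 x 16 mm, two upright cheeks (outer faces 86 mm either side of the middle) carrying the tilting head. Origin: centre of its underside, on the bench. x axis: the way the head tips (roughly away from the robot), y left, z up. The trunnion axis runs along y, 85 mm above the origin.
- chuck_face (a point): centre of the round steel chuck face (106 mm across), straight above the holder's origin, 145 mm up while the head is upright, 60 mm from the trunnion axis. Its z axis is the chuck axis: up at first, along the holder's x when tipped over. Three jaws, 14 mm wide, stand 32 mm tall on the face.
- chuck_ring (a joint): angle (rad) of the ring that moves the three jaws: 0 = open, jaw noses 26 mm from the chuck axis; they come in 10 mm per rad; range 0 to 1.35, starts 0.95 to 1.2. Grows (closes) clockwise from above: lever end pushed to +y. Stiff (8 N at the grip to move it), stays where left and then keeps its grip. Jaws meet the body at 0.80; a push of 15 to 20 N at the grip, to about 0.85, clamps it well.
- ring_grip (a point): middle of the black grip of the ring lever, a level round bar 16 mm thick from 80 to 122 mm from the chuck axis; this point is at 100 mm, 124 mm above the bench while upright. Seen from above the lever points along the holder's -x at ring angle 0.70, and 0.70 rad to the -y side of that at ring angle 0. Free space all round it.
- chuck_head (a joint): tilt of the chuck head (rad): 0 = chuck axis upright, 1.571 = tipped fully over against its stop, chuck axis level along the holder's x axis. Starts at 0. A friction brake keeps it where it is left (about 1.1 N m: 10 N at the lever's grip).
- tilt_grip (a point): middle of the black grip of the side lever that tips the head: a round bar turning with it, 104 mm to the holder's -y side, upright when the head is upright. This point is 108 mm from the trunnion axis; the grip is 16 mm thick, 70 to 146 mm from that axis. Tipped over it lies level along the holder's +x, 85 mm above the bench.
- jaw0: steel chuck jaw on the holder's -x side (32 mm tall, 14 mm wide); its origin lies at the chuck face centre when the ring is at 0 and moves with the jaw.
- jaw1: second chuck jaw, 120 degrees anticlockwise (from above) from jaw0; same form.
- jaw2: third chuck jaw, 240 degrees anticlockwise from jaw0; same form.
- filter_body: the filter body to be clamped: slim stainless barrel 36 mm across, 88 mm tall, two thin dark rings round it; on top a cone, a hexagon 22 mm across flats (94 to 106 mm up) and a tube stub 12 mm across; 124 mm tall in all, about 0.34 kg. Stands on the bench in one of three places. Origin: centre of its flat underside, z up through the stub.
- drier_can: bystander: fat stainless canister, 68 mm across and 132 mm tall with its stub, standing; origin at its underside.
- sight_glass: bystander: short sight glass, 48 mm across and 64 mm tall, two steel flanges round a glass, standing; origin at its underside.
- wrench: bystander: steel wrench 190 mm long lying flat on the bench to the right of the chuck.
- screwdriver: bystander: black-handled screwdriver 200 mm long lying on the bench to the left of the chuck.
- gauge: bystander: round pressure gauge, 68 mm across and 27 mm thick, lying face up.
- solvent: bystander: brown glass bottle, 64 mm across and 150 mm tall, standing at the far left.
Mind the look-alikes: they are no part of the job. What is shaped like the filter_body but green or yellow is not meant.

How it is judged:
On the way, in this order (a step that is already met when the one before it is completed fails the run):
1. the jaws are opened wider than the filter body (value of joint chuck_ring below 0.6 rad), for 0.1 s.
2. the filter body stands upright on the chuck face, between the jaws (z of filter_body in the frame of chuck_face between -0.004 and 0.004 m and distance between filter_body and chuck_face below 0.015 m and angle between filter_body's own z axis and vertical below 0.12 rad and height (world z) of filter_body above 0.12 m), for 0.1 s.
3. the three jaws are closed firmly on the body (more than 4 N each) while the head is still upright (contact force between each of jaw0, jaw1, jaw2 and filter_body above 4 N and angle between the z axis of filter_body and the z axis of chuck_face, either way round below 0.06 rad and value of joint chuck_head below 0.2 rad), for 0.2 s.
At the end, for the whole second after the job is handed in: The chuck head is tipped over to within 0.07 rad of its stop; the filter body lies in the chuck, gripped by all three jaws (more than 2 N each), its axis within 0.06 rad of the chuck axis, its foot within 6 mm of the chuck face and 8 mm of its centre, at rest (value of joint chuck_head above 1.5 rad and contact force between each of jaw0, jaw1, jaw2 and filter_body above 2 N and angle between the z axis of filter_body and the z axis of chuck_face, either way round below 0.06 rad and z of filter_body in the frame of chuck_face between -0.004 and 0.006 m and distance between filter_body and chuck_face below 0.008 m and angle between chuck_face's own z axis and vertical above 1.5 rad and linear speed of filter_body below 0.02 m/s); the robot touches nothing.
It fails at once if a bystander is pushed more than 30 mm away or knocked over (distance of any of drier_can, sight_glass, wrench, screwdriver, gauge, solvent from where it was at the start of the episode above 0.03 m or angle between any of drier_can, sight_glass, solvent's own z axis and vertical above 0.5 rad).
It also fails if it takes over 72 s, if anything falls off the work surface, if the arm or the gripper's body presses on something with over 40 N, if the wrist force passes 120 N, or if a joint passes its speed limit or range.

ROBOT

A 6-joint arm with a two-finger parallel gripper is mounted at the origin on the work surface. World frame = base frame: x ahead of the robot, y to its left, z up, the work surface at z = 0. Lengths are in m, angles in rad, forces in N, time in s.
With the tool pointing down it reaches from about 0.25 to 0.775 m from the base axis. Payload 4 kg.
Tool frame: the origin (TCP) lies between the finger pads; the fingertips stand 14 mm ahead of it and the grasp point (between the pads) lies 5 mm behind it (robot.tip_reach is the distance from the TCP to the fingertips, in m); z points along the fingers, y is the direction in which the jaws open and shut (so a half turn about z gives the same grasp; the last joint's range is limited). The gripper opens to 94 mm and grips with 3 to 60 N. Pads are 16 mm wide; open, the fingers measure 119 mm over their backs; the gripper's body (75 mm by 177 mm) begins 78 mm behind the grasp point.
Start: joints at [1.059, 0.087, 1.371, -0, 1.684, -0.103], TCP at [0.219, 0.505, 0.22] pointing down, gripper open.
Joint ranges: [-3.1, 3.1], [-0.76, 2.03], [0.27, 2.55], [-1.08, 4.22], [0.17, 2.65], [-2.57, 2.57]. Speed limits (rad/s): [2.79, 2.79, 3.14, 3.14, 3.14, 3.14].

INTERFACE

Orientations are given as a unit quaternion [x, y, z, w].
In Python, from rig import robot gives the robot as it stands.
- The arm moves only by the shell command python3 -m handwheel 'ROWS' [FORCE]. ROWS is JSON, a list of rows, each a list of 7 numbers: the shift along the tool's x, y, z in mm, then the turn, a rotation vector about the tool's x, y, z in degrees, then the opening, from -1 (shut) to 1 (fully open). A call has 1 to 10 rows; each row is the pose to reach, as a shift and turn from the pose commanded when the call began, along the tool's axes at that moment; what a row does not reach only later rows make up. A row lasts 1/10 s, in which the tool goes at most 50 mm and 8.59 degrees, less where a joint would pass 70% of its speed; a pose out of reach is approached as far as the arm can. A call with a gripper value outside its range is refused whole. The fingers move at their own pace and stop on an object; FORCE is the grip in N (left out, the last holds). Time passes only in rows, so rows that repeat a pose let the fingers close. It gives the time, the measured TCP pose, the force and the opening at its end, in the units of the state.
- robot.state(): the state, without advancing time (a new reading comes with each control period).
- robot.get_image(name): name is "scene" or "side" or "wrist"; returns a dict with "frame" (420x560x3 uint8, red, green, blue), "depth" (420x560 float32, m along the optical axis (not along the pixel's ray), 0 where there is no reading), "fovy" (degrees; the focal length in pixels is half the picture's height over the tangent of half this angle, whatever the lens; pixels are square), "cx", "cy" (the principal point, pixels), "pose" (4x4, takes a point from camera to world coordinates). Camera axes: x right, y up, looking along -z (the intrinsics and any distortion apply to the point x, -y, -z); pixel columns grow to the right and rows downward; lengths in m; the calibration is good to about 2 mm. The wrist camera is an equidistant fisheye: a pixel r from the principal point sees the ray r / f radians off the axis. A picture is of the moment at which its call begins.
- robot.hand_in(): hands the job in, once; it reports no verdict.
The state is a dict: "clock": time; "joints": joint angles; "dq": joint speeds; "effort": joint torques, N m; "ee_pos": TCP position; "ee_rot": TCP orientation; "wrist_force": force on the tool from outside, world axes, zero at the start; "ft_torque": the same for the moment, N m; "gripper_width": finger opening in m.
Only numpy, scipy, OpenCV 4.12 (cv2) and the standard library are available. Lean on these libraries where they do the work, as an engineer would, in place of code of your own. Each camera call takes 0.05 s, during which the arm holds its last target.

## Working session

There is one attempt and no reset: what is moved stays moved. The work goes in short steps, Python scripts to look and compute and a shell command to move; the robot and the scene stay as the last step left them, time stands still between calls to the robot, and variables do not carry over. Pictures are saved under pics/ and viewed, and the job is handed in when it is done.

```bash
ls; mkdir -p pics; cat > h.py <<'E'
import numpy as np, cv2
from rig import robot
from scipy.spatial.transform import Rotation as R
def shot(n,tag):
    im=robot.get_image(n); cv2.imwrite(f'pics/{tag}.png',im['frame'][:,:,::-1]); np.savez(f'pics/{tag}.npz',**im); return im
def w(im,u,v,d=None):
    f=210/np.tan(np.radians(float(im['fovy']))/2); d=float(im['depth'][int(v),int(u)]) if d is None else d
    p=np.array([(u-im['cx'])/f*d,-(v-im['cy'])/f*d,-d,1]); return (im['pose']@p)[:3]
def cloud(im):
    f=210/np.tan(np.radians(float(im['fovy']))/2); v,u=np.mgrid[0:420,0:560]; d=im['depth']
    p=np.stack([(u-im['cx'])/f*d,-(v-im['cy'])/f*d,-d,np.ones_like(d)],-1); return (p@im['pose'].T)[...,:3]
E
python3 - <<'E'
from h import *
for n in ('scene','side'):
    im=shot(n,n+'0'); print(im['fovy'],im['cx'],im['cy'],im['pose'].round(3).tolist())
s=robot.state(); print(s)
E
```

```text
pics
54.4657021361389 279.15316658619 212.2776242237639 [[0.106, -0.851, 0.514, 1.062], [0.994, 0.089, -0.057, 0.005], [0.003, 0.517, 0.856, 0.965], [0.0, 0.0, 0.0, 1.0]]
42.9050396399451 278.8229177603936 206.9213010283258 [[0.858, 0.331, -0.394, 0.078], [-0.514, 0.524, -0.68, -0.777], [-0.019, 0.785, 0.619, 0.899], [0.0, 0.0, 0.0, 1.0]]
{'clock': 0.1, 'joints': array([ 1.05888317e+00,  8.78921955e-02,  1.37210318e+00, -1.93622759e-05,
        1.68357452e+00, -1.03079712e-01]), 'dq': array([-6.41232847e-04, -5.53214867e-04, -4.81782233e-03,  7.64221318e-05,
       -1.47474752e-03,  3.52660496e-04]), 'effort': array([ 2.98081912e-03, -3.41249263e+01, -3.03302872e+01,  7.20535289e-02,
        3.03647888e-02, -1.17921563e-04]), 'ee_pos': array([0.21841953, 0.50426787, 0.21841508]), 'ee_rot': array([ 2.02997020e-01,  9.79178856e-01, -9.45161081e-04, -2.90059918e-04]), 'wrist_force': array([ 0.11068338, -0.02113186,  0.58112619]), 'ft_torque': array([ 0.01312439, -0.03403478, -0.02029158]), 'gripper_width': 0.09393661292697755}
```

View pics/scene0.png

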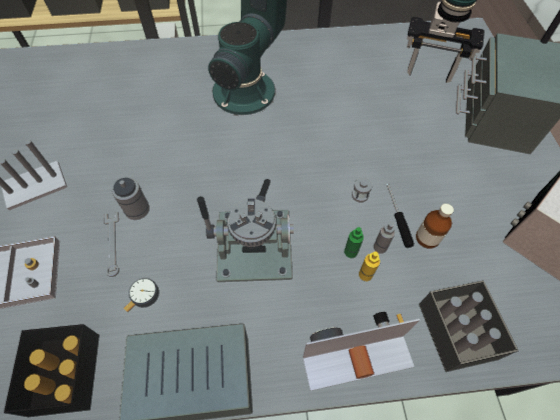

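View pics/side0.png

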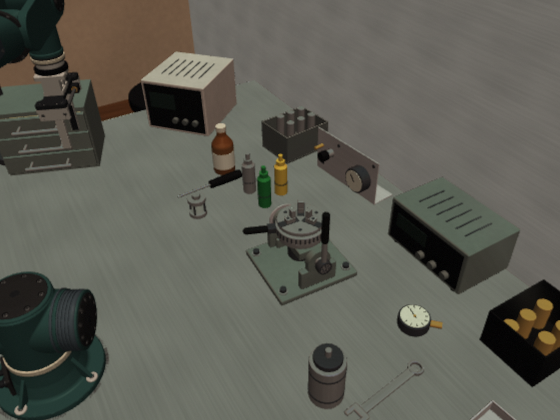

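The scene view has the chuck near (252,235), its ring lever to (266,185) and the tilt lever at (203,210). The steel body is at (386,238), with green at (354,242), yellow at (370,265), the sight glass at (361,190) and the screwdriver at (400,215). I'll measure next.

```bash
python3 - <<'E'
from h import *
S=dict(np.load('pics/scene0.npz')); D=dict(np.load('pics/side0.npz'))
a=S['frame'][165:295,180:310,::-1]; b=S['frame'][165:295,330:460,::-1]
cv2.imwrite('pics/c1.png',cv2.resize(np.hstack([a,b]),(800,400),interpolation=cv2.INTER_CUBIC))
C=cloud(S);P=C.reshape(-1,3); C2=cloud(D).reshape(-1,3)
print('table z',np.median(C[100:160,280:400,2]))
for n,Q in(('scene',P),('side',C2)):
    for name,(x0,x1,y0,y1) in dict(area=(.4,.7,.2,.6)).items():
        m=(Q[:,0]>x0)&(Q[:,0]<x1)&(Q[:,1]>y0)&(Q[:,1]<y1)&(Q[:,2]>.02)&(Q[:,2]<.2)
        q=Q[m]; print(n,len(q))
        H=np.zeros((60,80)); 
        from scipy.ndimage import label
        gi=((q[:,:2]-[x0,y0])/.005).astype(int); gi=np.clip(gi,0,[59,79]); H[gi[:,0],gi[:,1]]=1
        L,k=label(H)
        for i in range(1,k+1):
            s=q[L[gi[:,0],gi[:,1]]==i]
            if len(s)>30: print(len(s),s.min(0).round(3),s.max(0).round(3), 'top',s[s[:,2]>s[:,2].max()-.012].mean(0).round(4))
E
```

```text
table z 0.0005180420518551831
scene 2452
272 [0.426 0.279 0.02 ] [0.476 0.325 0.067] top [0.4546 0.3022 0.06  ]
263 [0.529 0.379 0.02 ] [0.629 0.406 0.031] top [0.5823 0.3914 0.0245]
981 [0.577 0.42  0.02 ] [0.638 0.482 0.154] top [0.6065 0.4513 0.1499]
370 [0.603 0.303 0.02 ] [0.637 0.337 0.127] top [0.6198 0.32   0.1225]
350 [0.608 0.225 0.022] [0.642 0.26  0.128] top [0.6241 0.242  0.1231]
210 [0.675 0.249 0.02 ] [0.7   0.284 0.127] top [0.6904 0.2667 0.1232]
side 2515
290 [0.427 0.274 0.021] [0.475 0.322 0.07 ] top [0.4481 0.299  0.0635]
171 [0.524 0.375 0.02 ] [0.627 0.399 0.031] top [0.5759 0.3863 0.025 ]
838 [0.57  0.415 0.02 ] [0.635 0.467 0.156] top [0.6021 0.4472 0.1503]
393 [0.598 0.297 0.02 ] [0.634 0.335 0.128] top [0.6159 0.3171 0.1223]
423 [0.602 0.22  0.02 ] [0.638 0.26  0.13 ] top [0.6209 0.2396 0.1232]
385 [0.667 0.242 0.02 ] [0.7   0.281 0.129] top [0.6862 0.2631 0.1239]
```

View pics/c1.png

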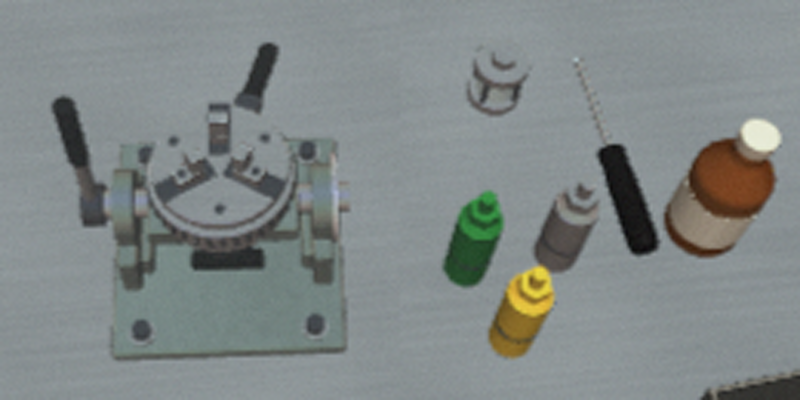

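```bash
python3 - <<'E'
from h import *
for t in('scene0','side0'):
    S=dict(np.load(f'pics/{t}.npz')); Q=cloud(S).reshape(-1,3)
    m=(Q[:,0]>.35)&(Q[:,0]<.8)&(Q[:,1]>-.2)&(Q[:,1]<.17)
    Q=Q[m]
    p=Q[(abs(Q[:,2]-.016)<.006)]
    r=cv2.minAreaRect(p[:,:2].astype(np.float32)); print(t,'plate',len(p),r,p[:,:2].min(0),p[:,:2].max(0))
    f=Q[abs(Q[:,2]-.145)<.004]; r=cv2.minEnclosingCircle(f[:,:2].astype(np.float32)); print('face',len(f),r,f[:,:2].mean(0))
    print('jaw tops',[ (len(j),j.mean(0).round(3)) for j in [Q[(Q[:,2]>.165)&(Q[:,2]<.185)]]])
    g=Q[(Q[:,2]>.122)&(Q[:,2]<.137)&(Q[:,0]<.5)&(Q[:,1]>-.06)]; 
    if len(g)>5: print('lever',len(g),g.min(0).round(3),g.max(0).round(3),g.mean(0).round(4), cv2.fitLine(g[:,:2].astype(np.float32),2,0,.01,.01).ravel())
    g=Q[(Q[:,2]>.15)&(Q[:,1]<-.06)]
    print('tilt',len(g),g.min(0).round(3),g.max(0).round(3),g.mean(0).round(4))
E
```

```text
scene0 plate 2387 ((0.5781280994415283, -0.00591704249382019), (0.18994253873825073, 0.20146842300891876), 85.96968078613281) [ 0.47417616 -0.10729087] [0.68349401 0.09407645]
face 1150 ((0.5765592455863953, -0.03488725423812866), 0.08069898188114166) [ 0.58167878 -0.00710854]
jaw tops [(154, array([ 0.578, -0.03 ,  0.175]))]
lever 89 [0.461 0.021 0.124] [0.5   0.048 0.135] [0.4813 0.0352 0.1306] [ 0.9150432  -0.40335587  0.4812541   0.03516749]
tilt 163 [ 0.564 -0.118  0.15 ] [ 0.579 -0.102  0.234] [ 0.5751 -0.1089  0.2006]
side0 plate 2656 ((0.5765630006790161, -0.009377919137477875), (0.19204774498939514, 0.20188742876052856), 85.71771240234375) [ 0.46989582 -0.11066621] [0.67875926 0.09326009]
face 854 ((0.5740994215011597, -0.03670055791735649), 0.08271002769470215) [ 0.56973521 -0.01680863]
jaw tops [(205, array([ 0.573, -0.039,  0.174]))]
lever 138 [0.457 0.016 0.122] [0.5   0.042 0.136] [0.4784 0.0291 0.1297] [ 0.9127174  -0.4085914   0.47841832  0.02905517]
tilt 256 [ 0.559 -0.122  0.15 ] [ 0.577 -0.104  0.233] [ 0.5666 -0.1154  0.1972]
```

```bash
cat >> h.py <<'E'
O=np.array([.5773,-.0077]); YAW=-.072
def hw(x,y,z):
    c,s=np.cos(YAW),np.sin(YAW); return np.array([O[0]+c*x-s*y,O[1]+s*x+c*y,z])
def to(p,yaw=None):
    s=robot.state(); r=R.from_quat(s['ee_rot']); M=r.as_matrix()
    d=M.T@(np.array(p)-s['ee_pos'])*1000; y0=np.degrees(np.arctan2(M[1,1],M[0,1]))
    print('shift mm',d.round(1),'yaw now',y0.round(1),'turn z',None if yaw is None else round(-((yaw-y0+90)%180-90),1))
def st():
    s=robot.state(); print(round(s['clock'],2),s['ee_pos'].round(4),'F',s['wrist_force'].round(1),'w',round(s['gripper_width'],4),'j',s['joints'].round(2))
def ring(q,rad=.1):
    a=np.pi+.7-q; return hw(rad*np.cos(a),rad*np.sin(a),.124)
E
python3 -c "
from h import *
print(ring(1.05)); p=ring(1.05);p[2]=.22; to(p,90)"
```

```text
[0.48607284 0.03325858 0.124     ]
shift mm [-432.8 -325.8   -1. ] yaw now 66.6 turn z -23.4
```

```bash
python3 -m handwheel '[[-43,-33,0,0,0,0,0.2],[-87,-65,0,0,0,0,-0.1],[-130,-98,0,0,0,0,-0.1],[-173,-130,0,0,0,0,-0.1],[-216,-163,0,0,0,0,-0.1],[-260,-195,0,0,0,0,-0.1],[-303,-228,0,0,0,0,-0.1],[-346,-261,0,0,0,0,-0.1],[-390,-293,0,0,0,0,-0.1],[-433,-326,0,0,0,0,-0.1]]' && python3 -m handwheel '[[0,0,0,0,0,0,-0.1],[0,0,0,0,0,0,-0.1],[0,0,0,0,0,0,-0.1]]'; python3 - <<'E'
from h import *
st(); im=shot('wrist','w1'); print(im['fovy'],im['cx'],im['cy'],im['pose'].round(3)); shot('scene','s1');p=ring(1.05);p[2]=.22; to(p,90)
E
```

```text
clock: 1.1
ee_pos: [0.4661, 0.0681, 0.2192]
ee_rot: [0.203, 0.979, 0.0, -0.0]
wrist_force: [2.2, 1.8, -0.5]
gripper_width: 0.0425
clock: 1.4
ee_pos: [0.4652, 0.0708, 0.2192]
ee_rot: [0.203, 0.979, 0.0, -0.0]
wrist_force: [0.0, 0.4, -0.6]
gripper_width: 0.0421
1.4 [0.4652 0.0708 0.2192] F [ 0.   0.4 -0.6] w 0.0421 j [ 0.03 -0.09  1.55  0.    1.68 -1.13]
65.70646984690485 281.6329731171203 203.92481592830498 [[ 0.395 -0.887 -0.238  0.396]
 [ 0.918  0.382  0.102  0.1  ]
 [ 0.    -0.259  0.966  0.385]
 [ 0.     0.     0.     1.   ]]
shift mm [-34.3 -26.7  -0.5] yaw now 66.7 turn z -23.3
```

View pics/w1.png

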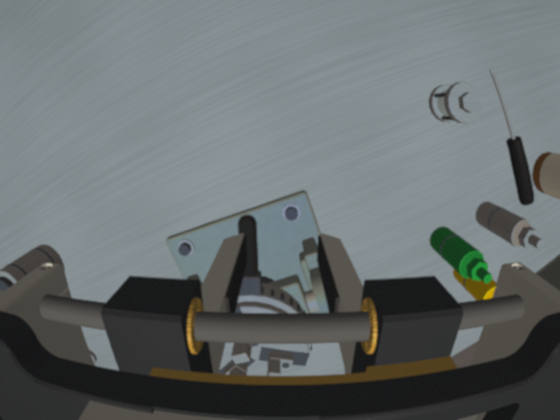

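The wrist view shows the black lever end at (247,218), between the fingers and close to the left one. I'll move over it and check its position by wrist depth.

```bash
cat >> h.py <<'E'
def fish(im,pts=None):
    f=210/np.tan(np.radians(float(im['fovy']))/2)
    v,u=np.mgrid[0:420,0:560]; dx=u-im['cx'];dy=v-im['cy']; r=np.hypot(dx,dy)+1e-9; th=r/f
    d=im['depth']; k=d*np.tan(np.minimum(th,1.5))/r
    p=np.stack([dx*k,-dy*k,-d,np.ones_like(d)],-1); return (p@im['pose'].T)[...,:3]
E
python3 -m handwheel '[[-34,-27,0,0,0,0,-0.1],[-34,-27,0,0,0,0,-0.1],[-34,-27,0,0,0,0,-0.1]]'; python3 - <<'E'
from h import *
W=dict(np.load('pics/w1.npz')); C=fish(W)
for u,v in ((247,218),(247,225),(248,235),(249,250),(291,213),(185,248),(304,193)): print(u,v,C[v,u].round(4))
Q=C.reshape(-1,3)
g=Q[(abs(Q[:,2]-.128)<.008)&(abs(Q[:,0]-.48)<.03)&(abs(Q[:,1]-.035)<.03)]
print(len(g),g.min(0),g.max(0),cv2.fitLine(g[:,:2].astype(np.float32),2,0,.01,.01).ravel())
for z in (.06,.124): print(ring(1.05,.122))
print('plate corner model',hw(-.1,.095,.016))
st(); shot('wrist','w2')
E
```

```text
clock: 1.8
ee_pos: [0.4859, 0.0326, 0.2194]
ee_rot: [0.203, 0.979, 0.0, -0.0]
wrist_force: [-0.5, 0.9, -0.8]
gripper_width: 0.0424
247 218 [0.4584 0.0424 0.1301]
247 225 [0.4633 0.0404 0.1325]
248 235 [0.4715 0.0375 0.133 ]
249 250 [0.4839 0.0326 0.1334]
291 213 [0.4983 0.0681 0.0266]
185 248 [ 0.4887 -0.069   0.0264]
304 193 [0.4852 0.0905 0.015 ]
864 [0.45560279 0.01327409 0.12354618] [0.50999182 0.04682963 0.13435153] [ 0.9352306  -0.35403916  0.48084006  0.03415636]
[0.46600287 0.04226947 0.124     ]
[0.46600287 0.04226947 0.124     ]
plate corner model [0.48439318 0.09424765 0.016     ]
1.8 [0.4859 0.0326 0.2194] F [-0.5  0.9 -0.8] w 0.0424 j [-0.05 -0.05  1.51  0.    1.68 -1.21]
```

View pics/w2.png

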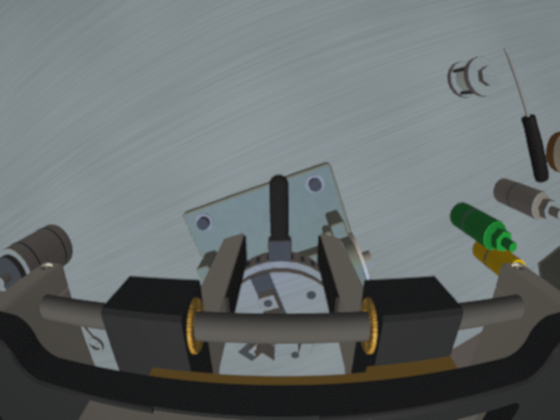

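The lever at (279,210) sits centred between the fingers at (232,250) and (335,250). I'll descend over it.

```bash
python3 -m handwheel '[[0,0,45,0,0,0,-0.1],[0,0,90,0,0,0,-0.1],[0,0,93,0,0,0,-0.1],[0,0,93,0,0,0,-0.1],[0,0,93,0,0,0,-0.1]]'; python3 - <<'E'
from h import *
st()
s=robot.state()
for q in (.9,.7,.5,.3,.15,.05):
    p=ring(q);p[2]=.126; print(q,end=' ');to(p,90)
E
```

```text
clock: 2.35
ee_pos: [0.4878, 0.0322, 0.1295]
ee_rot: [0.203, 0.979, 0.0, 0.002]
wrist_force: [-0.5, -0.2, 0.2]
gripper_width: 0.0422
2.35 [0.4878 0.0322 0.1295] F [-0.5 -0.2  0.2] w 0.0422 j [-0.05 -0.02  1.66  0.    1.5  -1.21]
0.9 shift mm [  1.1 -14.7   3.4] yaw now 66.6 turn z -23.4
0.7 shift mm [ -3.6 -34.1   3.4] yaw now 66.6 turn z -23.4
0.5 shift mm [-12.  -52.2   3.4] yaw now 66.6 turn z -23.4
0.3 shift mm [-23.8 -68.3   3.4] yaw now 66.6 turn z -23.4
0.15 shift mm [-34.7 -78.6   3.5] yaw now 66.6 turn z -23.4
0.05 shift mm [-42.7 -84.5   3.5] yaw now 66.6 turn z -23.4
```

```bash
python3 -m handwheel '[[1,-5,3,0,0,0,-0.1],[1,-15,3,0,0,-5,-0.1],[-1,-25,3,0,0,-10,-0.1],[-4,-34,3,0,0,-15,-0.1],[-7,-43,3,0,0,-20,-0.1],[-12,-52,3,0,0,-25,-0.1],[-18,-60,3,0,0,-30,-0.1],[-24,-68,3,0,0,-35,-0.1],[-31,-76,3,0,0,-38,-0.1],[-39,-82,3,0,0,-40,-0.1]]'; python3 - <<'E'
from h import *
st(); p=ring(0.05);p[2]=.126;to(p)
E
```

```text
clock: 3.35
ee_pos: [0.4869, -0.0564, 0.1252]
ee_rot: [-0.146, 0.989, 0.004, -0.002]
wrist_force: [-9.3, 7.7, 5.5]
gripper_width: 0.0422
3.35 [ 0.4869 -0.0564  0.1252] F [-9.3  7.7  5.5] w 0.0422 j [-0.23 -0.    1.65  0.01  1.5  -2.1 ]
shift mm [-4.6 -7.6 -0.9] yaw now 106.8 turn z None
```

```bash
python3 -m handwheel '[[-2,-5,0,0,0,0,-0.1],[-4,-9,0,0,0,0,-0.1],[-4,-9,0,0,0,0,-0.1],[-4,-9,0,0,0,0,-0.1]]'; python3 - <<'E'
from h import *
st(); S=shot('scene','s2'); Q=cloud(S).reshape(-1,3)
cv2.imwrite('pics/s2c.png',cv2.resize(S['frame'][130:300,150:350,::-1],None,fx=3.5,fy=3.5))
E
```

```text
clock: 3.75
ee_pos: [0.4932, -0.0648, 0.1247]
ee_rot: [-0.145, 0.989, 0.002, -0.003]
wrist_force: [-8.7, 5.0, 4.1]
gripper_width: 0.0425
3.75 [ 0.4932 -0.0648  0.1247] F [-8.7  5.   4.1] w 0.0425 j [-0.25  0.01  1.64  0.    1.5  -2.11]
```

View pics/s2c.png

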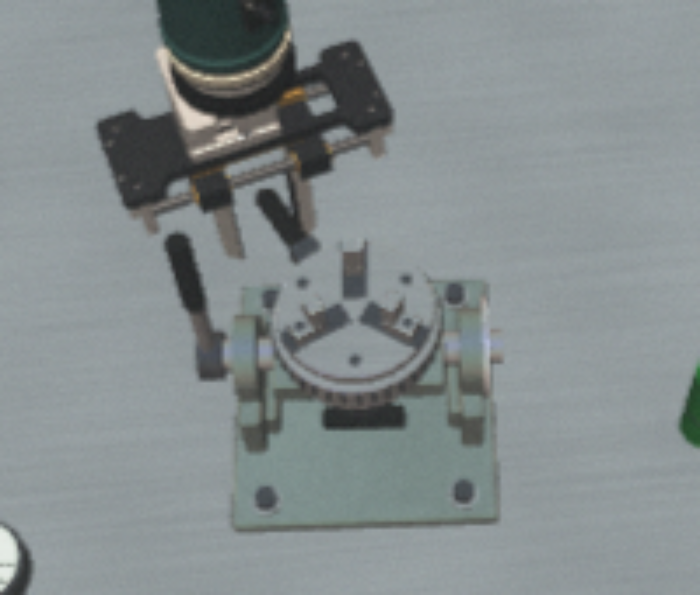

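The lever now points to about q≈0.16, at (283,222) in the crop, and the jaws have moved outward. Next I back off and lift, then go above the body with the jaws opening along x.

```bash
python3 -m handwheel '[[2,7,0,0,0,0,-0.1],[3,9,0,0,0,0,-0.1],[3,9,-45,0,0,0,-0.1],[3,9,-95,0,0,0,-0.1],[3,9,-145,0,0,0,-0.1],[3,9,-165,0,0,0,0.3],[3,9,-165,0,0,0,0.3]]'; python3 - <<'E'
from h import *
st(); to([.618,.3185,.29],0)
E
```

```text
clock: 4.5
ee_pos: [0.4923, -0.0594, 0.2942]
ee_rot: [-0.144, 0.99, -0.002, 0.005]
wrist_force: [0.0, 0.1, -0.2]
gripper_width: 0.055
4.5 [ 0.4923 -0.0594  0.2942] F [ 0.   0.1 -0.2] w 0.055 j [-0.23 -0.05  1.36 -0.    1.82 -2.09]
shift mm [-228.2  326.4    4.5] yaw now 106.6 turn z -73.4
```

```bash
python3 -m handwheel '[[-20,30,0,0,0,8,0.3],[-40,55,0,0,0,16,0.3],[-60,85,0,0,0,24,0.3],[-80,110,0,0,0,32,0.3],[-100,140,0,0,0,40,0.3],[-120,170,0,0,0,48,0.3],[-140,200,0,0,0,56,0.3],[-160,230,0,0,0,64,0.3],[-180,260,0,0,0,72,0.3],[-200,285,0,0,0,80,0.3]]'; python3 - <<'E'
from h import *
st(); to([.618,.3185,.29],0)
E
```

```text
clock: 5.5
ee_pos: [0.6005, 0.2732, 0.286]
ee_rot: [0.528, 0.849, -0.001, -0.001]
wrist_force: [-0.2, -0.2, 0.2]
gripper_width: 0.0611
5.5 [0.6005 0.2732 0.286 ] F [-0.2 -0.2  0.2] w 0.0611 j [ 0.34  0.34  0.94  0.    1.86 -0.12]
shift mm [32.9 35.8 -4.1] yaw now 26.3 turn z 26.3
```

```bash
python3 -m handwheel '[[20,20,0,0,0,8,0.3],[33,36,-2,0,0,16,0.3],[33,36,-4,0,0,24,0.3],[33,36,-4,0,0,26,0.3],[33,36,-4,0,0,26,0.3],[33,36,-4,0,0,26,0.3]]'; python3 - <<'E'
from h import *
st(); im=shot('wrist','w3');Q=fish(im).reshape(-1,3)
m=(abs(Q[:,0]-.618)<.04)&(abs(Q[:,1]-.3185)<.03)&(Q[:,2]>.02)&(Q[:,2]<.16); g=Q[m]; print(len(g),g.min(0),g.max(0)); t=g[g[:,2]>.115]; print('stub',t.mean(0),t.min(0),t.max(0)) if len(t) else 0
for z in np.arange(.02,.09,.02):
    t=g[abs(g[:,2]-z)<.01]; print(z,len(t),t.min(0).round(4),t.max(0).round(4)) if len(t) else 0
to([.618,.3185,.29],0)
E
```

```text
clock: 6.1
ee_pos: [0.618, 0.3169, 0.2908]
ee_rot: [0.703, 0.711, -0.001, -0.0]
wrist_force: [-0.4, -1.2, -0.0]
gripper_width: 0.0609
6.1 [0.618  0.3169 0.2908] F [-0.4 -1.2 -0. ] w 0.0609 j [ 0.39  0.43  0.81 -0.    1.9   0.38]
878 [0.59950901 0.30317543 0.02062263] [0.63461067 0.33713514 0.1267243 ]
stub [0.61691632 0.32100406 0.12399866] [0.61150362 0.31453771 0.11534258] [0.62207061 0.32604661 0.1267243 ]
0.02 19 [0.6015 0.3279 0.0206] [0.6324 0.3369 0.0295]
0.04 55 [0.5995 0.3228 0.0306] [0.6346 0.3371 0.0497]
0.06 54 [0.6007 0.3257 0.0503] [0.6326 0.3371 0.0693]
0.08 228 [0.6    0.3032 0.0705] [0.6342 0.337  0.09  ]
shift mm [1.7 0.  1.2] yaw now 0.6 turn z 0.6
```

View pics/w3.png

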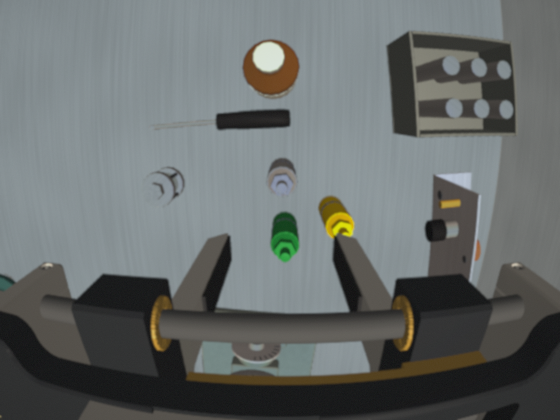

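The body at (281,180) lies between the planned finger lines, clear of green (285,235) and yellow (337,215). Wrist depth puts it at (0.617,0.3195). I'll descend.

```bash
python3 -m handwheel '[[2.5,-1,45,0,0,0,0.3],[2.5,-1,90,0,0,0,0.3],[2.5,-1,130,0,0,0,0.3],[2.5,-1,165,0,0,0,0.3],[2.5,-1,195,0,0,0,0.3],[2.5,-1,215,0,0,0,0.3],[2.5,-1,229,0,0,0,0.3],[2.5,-1,229,0,0,0,0.3],[2.5,-1,229,0,0,0,0.3]]'; python3 - <<'E'
from h import *
st()
E
```

```text
clock: 7.05
ee_pos: [0.6175, 0.3197, 0.0643]
ee_rot: [0.704, 0.711, 0.001, 0.0]
wrist_force: [0.2, -0.2, 0.4]
gripper_width: 0.061
7.05 [0.6175 0.3197 0.0643] F [ 0.2 -0.2  0.4] w 0.061 j [0.4  0.48 1.2  0.   1.47 0.39]
```

```bash
python3 -m handwheel '[[0,0,0,0,0,0,-0.6],[0,0,0,0,0,0,-0.6],[0,0,0,0,0,0,-0.6],[0,0,0,0,0,0,-0.6],[0,0,0,0,0,0,-0.6],[0,0,0,0,0,0,-0.6]]' 30; python3 - <<'E'
from h import *
st()
E
```

```text
clock: 7.65
ee_pos: [0.6174, 0.3198, 0.0645]
ee_rot: [0.704, 0.711, 0.001, 0.0]
wrist_force: [-2.0, -0.1, 3.1]
gripper_width: 0.0355
7.65 [0.6174 0.3198 0.0645] F [-2.  -0.1  3.1] w 0.0355 j [0.4  0.48 1.2  0.   1.47 0.39]
```

```bash
python3 -m handwheel '[[0,0,-15,0,0,0,-0.6],[0,0,-45,0,0,0,-0.6],[0,0,-85,0,0,0,-0.6],[0,0,-130,0,0,0,-0.6],[0,0,-175,0,0,0,-0.6],[0,0,-215,0,0,0,-0.6],[0,0,-215,0,0,0,-0.6]]'; python3 - <<'E'
from h import *
st(); p=hw(0,0,.28); print(p); to(p,0)
S=shot('scene','s3');cv2.imwrite('pics/s3c.png',cv2.resize(S['frame'][130:300,150:450,::-1],None,fx=2.6,fy=2.6))
E
```

```text
clock: 8.35
ee_pos: [0.6189, 0.3203, 0.2871]
ee_rot: [0.704, 0.711, 0.006, 0.003]
wrist_force: [-0.3, 0.0, -1.5]
gripper_width: 0.0353
8.35 [0.6189 0.3203 0.2871] F [-0.3  0.  -1.5] w 0.0353 j [0.4  0.42 0.83 0.   1.88 0.39]
[ 0.5773 -0.0077  0.28  ]
shift mm [-327.6  -44.9    4.8] yaw now 0.6 turn z 0.6
```

View pics/s3c.png

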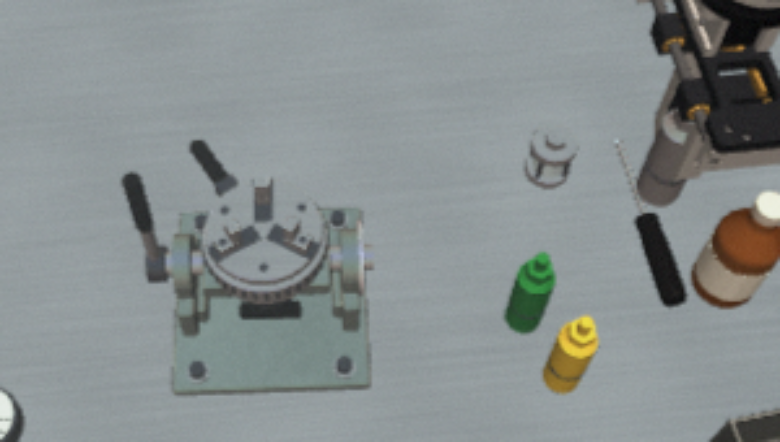

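```bash
python3 - <<'E'
from h import *
im2=shot('side','d3')
for S in (dict(np.load('pics/s3.npz')),im2):
    Q=cloud(S).reshape(-1,3); d=np.hypot(Q[:,0]-O[0],Q[:,1]-O[1])
    f=Q[(abs(Q[:,2]-.145)<.003)&(d<.065)]; print(len(f),cv2.minEnclosingCircle(f[:,:2].astype(np.float32)),f[:,:2].min(0),f[:,:2].max(0))
    p=Q[(abs(Q[:,2]-.016)<.004)&(d<.16)]; print(cv2.minAreaRect(p[:,:2].astype(np.float32)))
    j=Q[(abs(Q[:,2]-.177)<.004)&(d<.065)]; print(j[:,:2].mean(0), len(j))
    from scipy.ndimage import label
    for c in range(3):
        a=np.pi+2*np.pi/3*c+YAW
        pr=(j[:,0]-O[0])*np.cos(a)+(j[:,1]-O[1])*np.sin(a); k=j[pr>.018]; 
        if len(k): print(' jaw',c,len(k),pr[pr>.018].min().round(4),pr.max().round(4),k.mean(0).round(4), 'lat',(-(k[:,0]-O[0])*np.sin(a)+(k[:,1]-O[1])*np.cos(a)).mean().round(4))
E
```

```text
1071 ((0.5783131122589111, -0.005854538641870022), 0.053019218146800995) [ 0.52725198 -0.05819899] [0.63026676 0.04575536]
((0.5782846212387085, -0.005963332951068878), (0.18987441062927246, 0.2005906105041504), 86.06266021728516)
[ 0.57877141 -0.00605589] 83
 jaw 0 27 0.0233 0.0339 [ 0.549  -0.004   0.1771] lat -0.0017
 jaw 1 28 0.024 0.0334 [ 0.5916 -0.0328  0.1774] lat 0.0019
 jaw 2 28 0.0258 0.036 [0.5947 0.0187 0.1768] lat 0.0004
734 ((0.5751257538795471, -0.007427181117236614), 0.05500112101435661) [ 0.52274158 -0.06124277] [0.62854487 0.04728347]
((0.5767841935157776, -0.009331963956356049), (0.19155901670455933, 0.20282158255577087), 85.97418212890625)
[ 0.57559326 -0.01053236] 87
 jaw 0 29 0.0263 0.0359 [ 0.5462 -0.0065  0.1769] lat 0.001
 jaw 1 31 0.0254 0.0354 [ 0.5884 -0.0363  0.1771] lat -0.0025
 jaw 2 27 0.0228 0.0337 [0.5925 0.0148 0.1769] lat 0.0
```

```bash
python3 -m handwheel '[[-25,-3,0,0,0,0,-0.6],[-60,-8,0,0,0,0,-0.6],[-100,-14,0,0,0,0,-0.6],[-140,-19,0,0,0,0,-0.6],[-180,-25,0,0,0,0,-0.6],[-220,-30,0,0,0,0,-0.6],[-260,-36,0,0,0,0,-0.6],[-295,-41,0,0,0,0,-0.6],[-318,-44,2,0,0,0,-0.6],[-328,-45,5,0,0,0,-0.6]]'; python3 -m handwheel '[[0,0,0,0,0,0,-0.6],[0,0,0,0,0,0,-0.6],[0,0,0,0,0,0,-0.6]]'; python3 - <<'E'
from h import *
st(); p=hw(0,0,.145+.0645); to(p,0); print(R.from_quat(robot.state()['ee_rot']).as_matrix()[:,2].round(4))
E
```

```text
clock: 9.45
ee_pos: [0.5737, -0.011, 0.2691]
ee_rot: [0.705, 0.71, -0.002, -0.003]
wrist_force: [0.0, -0.1, -3.2]
gripper_width: 0.0359
clock: 9.75
ee_pos: [0.5754, -0.0074, 0.2728]
ee_rot: [0.703, 0.711, -0.0, -0.001]
wrist_force: [1.1, 0.7, -3.8]
gripper_width: 0.0356
9.75 [ 0.5754 -0.0074  0.2728] F [ 1.1  0.7 -3.8] w 0.0356 j [-0.11  0.14  1.21  0.    1.79 -0.12]
shift mm [-0.4  2.  63.3] yaw now 0.7 turn z 0.7
[-1.1e-03  8.0e-04 -1.0e+00]
```

```bash
python3 -m handwheel '[[0,2,25,0,0,0,-0.6],[0,2,25,0,0,0,-0.6],[0,2,25,0,0,0,-0.6]]'; python3 - <<'E'
from h import *
st(); a=shot('scene','s4')['frame'][130:290,170:330,::-1]; b=shot('side','d4')['frame'][110:270,220:380,::-1]
cv2.imwrite('pics/c4.png',cv2.resize(np.hstack([a,b]),(800,400),interpolation=cv2.INTER_CUBIC)); p=hw(0,0,.145+.0645); to(p,0)
E
```

```text
clock: 10.05
ee_pos: [0.5771, -0.0078, 0.2479]
ee_rot: [0.703, 0.711, -0.0, -0.001]
wrist_force: [0.5, 0.8, -3.9]
gripper_width: 0.0357
10.05 [ 0.5771 -0.0078  0.2479] F [ 0.5  0.8 -3.9] w 0.0357 j [-0.11  0.15  1.25  0.    1.75 -0.12]
shift mm [ 0.6 -0.5 40.1] yaw now 0.6 turn z 0.6
```

View pics/c4.png

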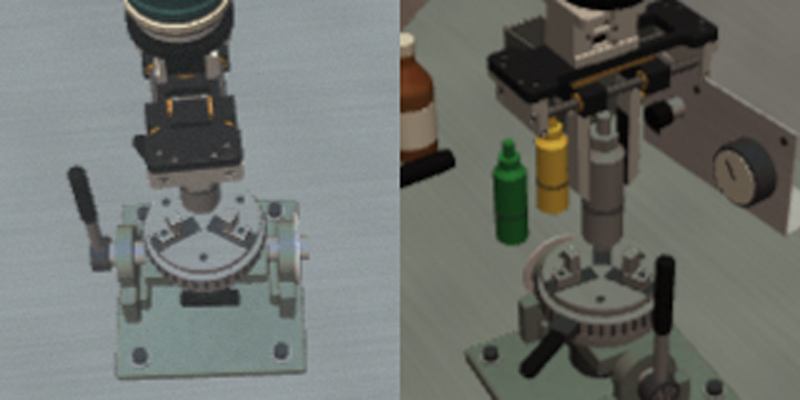

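The body hangs centred above the jaws. I'll lower it slowly.

```bash
python3 -m handwheel '[[1,0,15,0,0,0,-0.6],[1,0,27,0,0,0,-0.6],[1,0,34,0,0,0,-0.6],[1,0,37,0,0,0,-0.6],[1,0,37,0,0,0,-0.6],[1,0,37,0,0,0,-0.6]]'; python3 - <<'E'
from h import *
st(); a=shot('scene','s5')['frame'][130:290,170:330,::-1]; b=shot('side','d5')['frame'][110:270,220:380,::-1]
cv2.imwrite('pics/c5.png',cv2.resize(np.hstack([a,b]),(800,400),interpolation=cv2.INTER_CUBIC)); p=hw(0,0,.145+.0645); to(p,0)
E
```

```text
clock: 10.75
ee_pos: [0.5776, -0.0079, 0.2118]
ee_rot: [0.704, 0.711, 0.0, 0.0]
wrist_force: [0.5, -0.5, -3.9]
gripper_width: 0.0355
10.75 [ 0.5776 -0.0079  0.2118] F [ 0.5 -0.5 -3.9] w 0.0355 j [-0.11  0.15  1.32  0.    1.67 -0.12]
shift mm [ 0.2 -0.4  2.6] yaw now 0.6 turn z 0.6
```

View pics/c5.png

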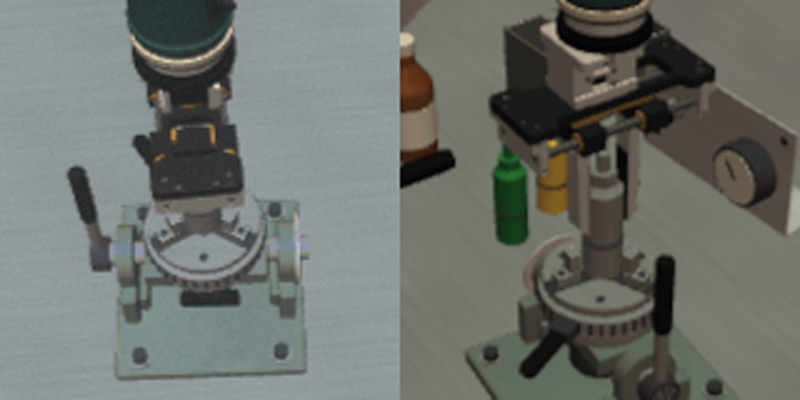

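```bash
python3 -m handwheel '[[0,0,1,0,0,0,-0.6],[0,0,2,0,0,0,-0.6],[0,0,3,0,0,0,-0.6],[0,0,3,0,0,0,-0.6],[0,0,3,0,0,0,-0.6]]'; python3 -c "
from h import *
st()"
```

```text
clock: 11.35
ee_pos: [0.5775, -0.0079, 0.2095]
ee_rot: [0.704, 0.711, 0.0, 0.0]
wrist_force: [-2.3, 0.2, 1.3]
gripper_width: 0.0357
11.35 [ 0.5775 -0.0079  0.2095] F [-2.3  0.2  1.3] w 0.0357 j [-0.11  0.15  1.32  0.    1.67 -0.12]
```

Contact with the face. I'll release gently.

```bash
python3 -m handwheel '[[0,0,1,0,0,0,-0.2],[0,0,1,0,0,0,-0.1],[0,0,1,0,0,0,0.1],[0,0,1,0,0,0,0.3],[0,0,1,0,0,0,0.3]]'; python3 - <<'E'
from h import *
st(); a=shot('scene','s6')['frame'][130:290,170:330,::-1]; b=shot('side','d6')['frame'][110:270,220:380,::-1]
cv2.imwrite('pics/c6.png',cv2.resize(np.hstack([a,b]),(800,400),interpolation=cv2.INTER_CUBIC))
E
```

```text
clock: 11.85
ee_pos: [0.5775, -0.0078, 0.2074]
ee_rot: [0.704, 0.711, 0.0, 0.0]
wrist_force: [-0.3, -0.6, 0.2]
gripper_width: 0.0603
11.85 [ 0.5775 -0.0078  0.2074] F [-0.3 -0.6  0.2] w 0.0603 j [-0.11  0.15  1.32  0.    1.67 -0.12]
```

View pics/c6.png

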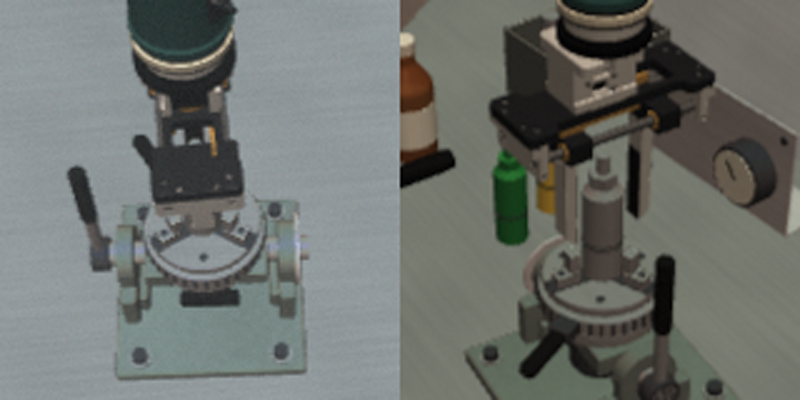

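The body stands upright between the jaws. I'll lift clear and go back over the ring lever.

```bash
python3 -m handwheel '[[0,0,-20,0,0,0,0.3],[0,0,-50,0,0,0,0.3],[0,0,-90,0,0,0,0.3],[0,0,-118,0,0,0,0.3],[0,0,-118,0,0,0,0.3]]'; python3 - <<'E'
from h import *
st(); p=ring(.17);print(p);p[2]=.31; to(p);
E
```

```text
clock: 12.45
ee_pos: [0.5789, -0.008, 0.3312]
ee_rot: [0.704, 0.711, 0.003, 0.004]
wrist_force: [-0.0, 0.4, -0.3]
gripper_width: 0.061
12.45 [ 0.5789 -0.008   0.3312] F [-0.   0.4 -0.3] w 0.061 j [-0.11  0.15  1.08  0.    1.9  -0.12]
[ 0.48760614 -0.05191551  0.124     ]
shift mm [-43.  -91.9  20.4] yaw now 0.6 turn z None
```

```bash
python3 -m handwheel '[[-8,-20,0,0,0,-8,0.2],[-17,-40,0,0,0,-16,0.1],[-26,-60,0,0,0,-24,-0.1],[-35,-75,0,0,0,-32,-0.1],[-43,-92,0,0,0,-40,-0.1],[-43,-92,0,0,0,-48,-0.1],[-43,-92,0,0,0,-56,-0.1],[-43,-92,0,0,0,-64,-0.1],[-43,-92,0,0,0,-72,-0.1],[-43,-92,0,0,0,-80,-0.1]]'; python3 -m handwheel '[[0,0,20,0,0,-8,-0.1],[0,0,40,0,0,-16,-0.1],[0,0,60,0,0,-24,-0.1],[0,0,80,0,0,-30,-0.1],[0,0,80,0,0,-30,-0.1],[0,0,80,0,0,-30,-0.1]]';  python3 - <<'E'
from h import *
st(); p=ring(.17);p[2]=.126; to(p); shot('wrist','w7')
E
```

```text
clock: 13.45
ee_pos: [0.4854, -0.0517, 0.3237]
ee_rot: [0.079, 0.997, 0.0, -0.001]
wrist_force: [0.1, -0.0, 0.1]
gripper_width: 0.0421
clock: 14.05
ee_pos: [0.4853, -0.0516, 0.2446]
ee_rot: [-0.178, 0.984, 0.0, -0.001]
wrist_force: [0.3, 0.3, -0.3]
gripper_width: 0.0425
14.05 [ 0.4853 -0.0516  0.2446] F [ 0.3  0.3 -0.3] w 0.0425 j [-0.22 -0.05  1.46  0.    1.73 -2.15]
shift mm [ -2.2  -1.2 118.6] yaw now 110.5 turn z None
```

View pics/w7.png

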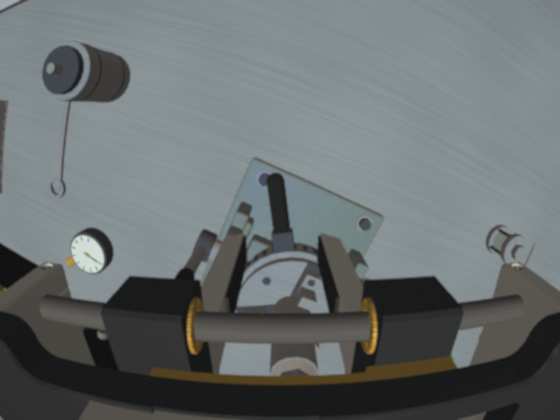

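The lever at (278,200) is centred between the fingers. I'll ease the yaw a little away from the side lever and descend.

```bash
python3 -m handwheel '[[-1,-1,0,0,0,8,-0.1],[-2,-1,30,0,0,14,-0.1],[-2,-1,70,0,0,14,-0.1],[-2,-1,105,0,0,14,-0.1],[-2,-1,119,0,0,14,-0.1],[-2,-1,119,0,0,14,-0.1],[-2,-1,119,0,0,14,-0.1]]'; python3 - <<'E'
from h import *
st()
for q in (.3,.5,.6,.7,.75,.8,.85,.9,.95,1.0):
    p=ring(q);p[2]=.125; print(q,end=' ');to(p)
E
```

```text
clock: 14.8
ee_pos: [0.4893, -0.0523, 0.1285]
ee_rot: [-0.057, 0.998, -0.0, 0.002]
wrist_force: [0.4, -1.1, 0.6]
gripper_width: 0.0423
14.8 [ 0.4893 -0.0523  0.1285] F [ 0.4 -1.1  0.6] w 0.0423 j [-0.22 -0.01  1.65  0.    1.5  -1.91]
0.3 shift mm [ 5.3 13.   3.5] yaw now 96.6 turn z None
0.5 shift mm [ 7.5 32.9  3.5] yaw now 96.6 turn z None
0.6 shift mm [ 7.2 42.9  3.5] yaw now 96.6 turn z None
0.7 shift mm [ 5.8 52.8  3.5] yaw now 96.6 turn z None
0.75 shift mm [ 4.8 57.6  3.5] yaw now 96.6 turn z None
0.8 shift mm [ 3.5 62.5  3.5] yaw now 96.6 turn z None
0.85 shift mm [ 1.9 67.2  3.5] yaw now 96.6 turn z None
0.9 shift mm [ 0.2 71.9  3.5] yaw now 96.6 turn z None
0.95 shift mm [-1.8 76.5  3.5] yaw now 96.6 turn z None
1.0 shift mm [-4.1 81.   3.5] yaw now 96.6 turn z None
```

```bash
python3 -m handwheel '[[5,12,3,0,0,0,-0.1],[6,20,3,0,0,0,-0.1],[7,28,3,0,0,3,-0.1],[7,36,3,0,0,5,-0.1],[7,44,3,0,0,8,-0.1],[6,52,3,0,0,10,-0.1],[5,58,3,0,0,10,-0.1],[4,63,3,0,0,10,-0.1],[4,65,3,0,0,10,-0.1],[4,65,3,0,0,10,-0.1]]'; python3 - <<'E'
from h import *
st(); p=ring(.9);p[2]=.125;to(p);
a=shot('scene','s8')['frame'][130:290,170:330,::-1]; b=shot('side','d8')['frame'][110:270,220:380,::-1]
cv2.imwrite('pics/c8.png',cv2.resize(np.hstack([a,b]),(800,400),interpolation=cv2.INTER_CUBIC))
E
```

```text
clock: 15.8
ee_pos: [0.476, 0.0102, 0.1257]
ee_rot: [0.03, 1.0, -0.003, 0.0]
wrist_force: [-3.1, -7.0, 3.7]
gripper_width: 0.0425
15.8 [0.476  0.0102 0.1257] F [-3.1 -7.   3.7] w 0.0425 j [-0.09 -0.04  1.69 -0.01  1.49 -1.6 ]
shift mm [-4.4  9.3  0.6] yaw now 86.5 turn z None
```

View pics/c8.png

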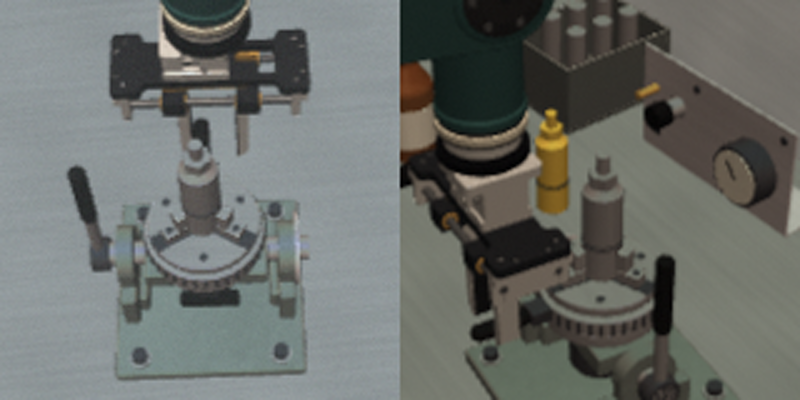

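The body still stands upright as the jaws close in. I'll continue in small pushes, watching the force.

```bash
python3 -m handwheel '[[0,3,0,0,0,0,-0.1],[-1,6,0,0,0,0,-0.1],[-2,8,0,0,0,0,-0.1],[-2,8,0,0,0,0,-0.1]]'; python3 -c "
from h import *
st()"; python3 -m handwheel '[[0,1,0,0,0,0,-0.1],[0,2,0,0,0,0,-0.1],[0,3,0,0,0,0,-0.1],[0,3,0,0,0,0,-0.1]]'; python3 -c "
from h import *
st(); p=ring(.95);p[2]=.125;to(p)"
```

```text
clock: 16.3
ee_pos: [0.4773, 0.0177, 0.1253]
ee_rot: [0.03, 1.0, -0.003, -0.001]
wrist_force: [-7.3, -7.3, 4.3]
gripper_width: 0.0425
16.3 [0.4773 0.0177 0.1253] F [-7.3 -7.3  4.3] w 0.0425 j [-0.08 -0.03  1.68 -0.01  1.5  -1.59]
clock: 16.7
ee_pos: [0.4774, 0.0202, 0.1253]
ee_rot: [0.031, 1.0, -0.004, -0.001]
wrist_force: [-6.4, -9.1, 4.9]
gripper_width: 0.0425
16.7 [0.4774 0.0202 0.1253] F [-6.4 -9.1  4.9] w 0.0425 j [-0.07 -0.03  1.68 -0.01  1.49 -1.58]
shift mm [-4.8  4.   0.3] yaw now 86.5 turn z None
```

```bash
python3 -m handwheel '[[0,1,0,0,0,0,-0.1],[0,2,0,0,0,0,-0.1],[0,2,0,0,0,0,-0.1]]'; python3 -c "
from h import *
st()"; python3 -m handwheel '[[0,1,0,0,0,0,-0.1],[0,2,0,0,0,0,-0.1],[0,2,0,0,0,0,-0.1]]'; python3 -c "
from h import *
st()";python3 -m handwheel '[[0,1,0,0,0,0,-0.1],[0,2,0,0,0,0,-0.1],[0,2,0,0,0,0,-0.1]]'; python3 -c "
from h import *
st(); p=ring(.95);p[2]=.125;to(p)"
```

```text
clock: 17.0
ee_pos: [0.4776, 0.0221, 0.1253]
ee_rot: [0.031, 1.0, -0.004, -0.001]
wrist_force: [-6.3, -8.8, 3.2]
gripper_width: 0.0427
17.0 [0.4776 0.0221 0.1253] F [-6.3 -8.8  3.2] w 0.0427 j [-0.07 -0.03  1.68 -0.01  1.49 -1.58]
clock: 17.3
ee_pos: [0.4777, 0.0237, 0.1252]
ee_rot: [0.031, 1.0, -0.004, -0.001]
wrist_force: [-6.4, -9.8, 4.7]
gripper_width: 0.0423
17.3 [0.4777 0.0237 0.1252] F [-6.4 -9.8  4.7] w 0.0423 j [-0.06 -0.03  1.68 -0.01  1.49 -1.57]
clock: 17.6
ee_pos: [0.4778, 0.0247, 0.1253]
ee_rot: [0.031, 1.0, -0.005, -0.001]
wrist_force: [-6.3, -12.6, 4.8]
gripper_width: 0.0423
17.6 [0.4778 0.0247 0.1253] F [ -6.3 -12.6   4.8] w 0.0423 j [-0.06 -0.03  1.68 -0.01  1.49 -1.57]
shift mm [-4.7 -0.4  0.3] yaw now 86.5 turn z None
```

Force is rising, so the jaws are on the body. I'll continue to about 17–19 N.

```bash
python3 -m handwheel '[[0,1,0,0,0,0,-0.1],[0,2,0,0,0,0,-0.1],[0,2,0,0,0,0,-0.1]]'; python3 -c "
from h import *
st()"; python3 -m handwheel '[[0,1,0,0,0,0,-0.1],[0,2,0,0,0,0,-0.1],[0,2,0,0,0,0,-0.1]]'; python3 -c "
from h import *
st(); p=ring(.98);p[2]=.125;to(p)"
```

```text
clock: 17.9
ee_pos: [0.4779, 0.0256, 0.1252]
ee_rot: [0.031, 0.999, -0.007, -0.001]
wrist_force: [-6.2, -15.4, 4.3]
gripper_width: 0.0425
17.9 [0.4779 0.0256 0.1252] F [ -6.2 -15.4   4.3] w 0.0425 j [-0.06 -0.03  1.68 -0.01  1.49 -1.56]
clock: 18.2
ee_pos: [0.478, 0.0265, 0.1252]
ee_rot: [0.031, 0.999, -0.008, -0.001]
wrist_force: [-7.2, -17.0, 3.3]
gripper_width: 0.0422
18.2 [0.478  0.0265 0.1252] F [ -7.2 -17.    3.3] w 0.0422 j [-0.05 -0.03  1.68 -0.02  1.49 -1.56]
shift mm [-5.4  0.6  0.2] yaw now 86.4 turn z None
```

```bash
python3 -m handwheel '[[0,1,0,0,0,0,-0.1],[0,2,0,0,0,0,-0.1],[0,2,0,0,0,0,-0.1]]'; python3 -c "
from h import *
st();"
```

```text
clock: 18.5
ee_pos: [0.4781, 0.0274, 0.1251]
ee_rot: [0.032, 0.999, -0.009, -0.001]
wrist_force: [-6.2, -20.9, 4.5]
gripper_width: 0.0425
18.5 [0.4781 0.0274 0.1251] F [ -6.2 -20.9   4.5] w 0.0425 j [-0.05 -0.03  1.68 -0.02  1.49 -1.55]
```

```bash
python3 -m handwheel '[[1,-6,0,0,0,0,-0.1],[3,-12,0,0,0,0,-0.1],[3,-15,0,0,0,0,-0.1],[3,-15,0,0,0,0,-0.1]]'; python3 -c "
from h import *
st();"
```

```text
clock: 18.9
ee_pos: [0.4763, 0.0206, 0.1242]
ee_rot: [0.03, 1.0, 0.0, 0.001]
wrist_force: [-0.3, -0.7, 0.0]
gripper_width: 0.0421
18.9 [0.4763 0.0206 0.1242] F [-0.3 -0.7  0. ] w 0.0421 j [-0.08 -0.04  1.69  0.    1.49 -1.59]
```

Free. I'll lift and look.

```bash
python3 -m handwheel '[[0,-3,-20,0,0,0,-0.1],[0,-3,-60,0,0,0,-0.1],[0,-3,-110,0,0,0,-0.1],[0,-3,-160,0,0,0,-0.5],[0,-3,-195,0,0,0,-1],[0,-3,-195,0,0,0,-1],[0,-3,-195,0,0,0,-1]]'; python3 - <<'E'
from h import *
st(); 
a=shot('scene','s9')['frame'][130:290,170:330,::-1]; b=shot('side','d9')['frame'][110:270,220:380,::-1]
cv2.imwrite('pics/c9.png',cv2.resize(np.hstack([a,b]),(800,400),interpolation=cv2.INTER_CUBIC))
for t in('s9','d9'):
    Q=cloud(dict(np.load(f'pics/{t}.npz'))).reshape(-1,3); d=np.hypot(Q[:,0]-O[0],Q[:,1]-O[1])
    f=Q[(d<.03)&(Q[:,2]>.258)&(Q[:,2]<.275)]; print('stub top',f.mean(0))
    f=Q[(d<.03)&(Q[:,2]>.19)&(Q[:,2]<.23)]; print('barrel',f.min(0),f.max(0))
    p=Q[(abs(Q[:,2]-.128)<.008)&(abs(Q[:,0]-.48)<.03)&(abs(Q[:,1])<.05)]; l=cv2.fitLine(p[:,:2].astype(np.float32),2,0,.01,.01).ravel(); print('ring q',np.arctan2(-l[0],l[1]) if 0 else np.degrees(np.arctan2(l[1],l[0])), 'q=',.7-YAW*0+ -(np.arctan2(l[1],l[0])-YAW))
p=hw(-.05,-.106,.3); to(p,87)
E
```

```text
clock: 19.6
ee_pos: [0.4763, 0.0177, 0.3192]
ee_rot: [0.029, 1.0, 0.0, 0.001]
wrist_force: [-0.7, 0.3, 0.3]
gripper_width: 0.0133
19.6 [0.4763 0.0177 0.3192] F [-0.7  0.3  0.3] w 0.0133 j [-0.08 -0.08  1.34  0.    1.88 -1.59]
stub top [ 0.5796165  -0.00622018  0.26655986]
barrel [ 0.57875529 -0.02364327  0.19039584] [0.59668529 0.01080439 0.22979371]
ring q -8.151363 q= 0.77026814
stub top [ 0.57553075 -0.01018051  0.26588506]
barrel [ 0.5566055  -0.02695157  0.19013184] [0.58952594 0.00286247 0.22963361]
ring q -12.052577 q= 0.83835715
shift mm [ -51.9 -124.6   16.4] yaw now 86.6 turn z -0.4
```

View pics/c9.png

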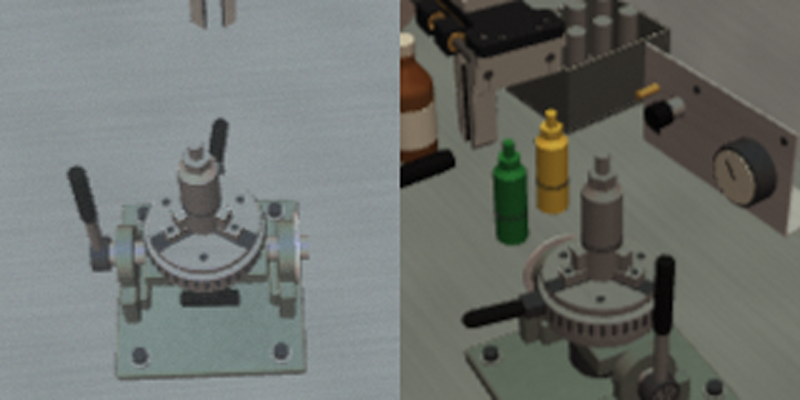

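The body is clamped upright, the ring lever now points slightly to +y, and the side lever still stands upright. I'll move behind the side lever with closed fingers.

```bash
python3 -m handwheel '[[-5,-12,0,0,0,8,-1],[-10,-24,0,0,0,16,-1],[-15,-36,0,0,0,24,-1],[-20,-48,0,0,0,32,-1],[-25,-60,0,0,0,40,-1],[-30,-75,0,0,0,48,-1],[-35,-90,0,0,0,56,-1],[-40,-105,0,0,0,64,-1],[-47,-120,0,0,0,72,-1],[-52,-125,0,0,0,80,-1]]'; python3 -m handwheel '[[0,0,0,0,0,8,-1],[0,0,0,0,0,11,-1],[0,0,0,0,0,11,-1]]'; python3 - <<'E'
from h import *
st(); to(hw(-.05,-.106,.199),-4.1); shot('wrist','w10')
E
```

```text
clock: 20.7
ee_pos: [0.5199, -0.1116, 0.3155]
ee_rot: [0.668, 0.744, -0.001, -0.002]
wrist_force: [-0.2, -0.4, 0.3]
gripper_width: 0.0009
clock: 21.0
ee_pos: [0.5198, -0.1105, 0.3159]
ee_rot: [0.734, 0.679, -0.001, -0.002]
wrist_force: [-0.2, 0.7, -1.2]
gripper_width: 0.0005
21.0 [ 0.5198 -0.1105  0.3159] F [-0.2  0.7 -1.2] w 0.0005 j [-0.32  0.05  1.22  0.    1.88 -0.24]
shift mm [  0.5   0.5 116.9] yaw now -4.4 turn z -0.3
```

View pics/w10.png

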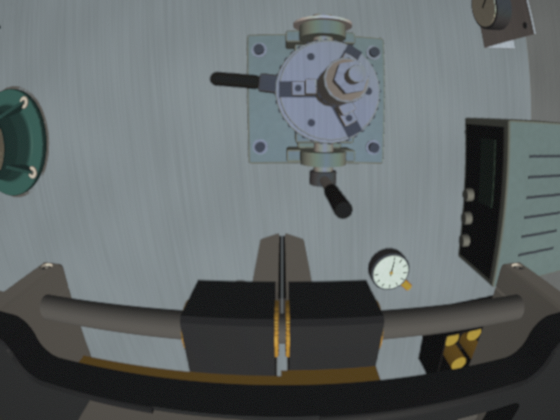

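The side lever's top is at (343,210) and the closed fingers at (282,240) are well behind it. I'll descend.

```bash
python3 -m handwheel '[[0,0,40,0,0,0,-1],[0,0,80,0,0,0,-1],[0,0,112,0,0,0,-1],[0,0,116,0,0,0,-1],[0,0,116,0,0,0,-1]]'; python3 - <<'E'
from h import *
st()
for ph in np.radians([0,10,20,30,40,50,60,70,80,90,95]):
    r=.1; T=np.array([r*np.sin(ph)-.008*np.cos(ph),.085+r*np.cos(ph)+.008*np.sin(ph)])
    print(round(np.degrees(ph)),end=' '); to(hw(T[0]-.0125,-.106,T[1]+.014))
E
```

```text
clock: 21.55
ee_pos: [0.5197, -0.1104, 0.2013]
ee_rot: [0.734, 0.68, -0.001, -0.001]
wrist_force: [0.1, -0.5, 0.6]
gripper_width: 0.0001
21.55 [ 0.5197 -0.1104  0.2013] F [ 0.1 -0.5  0.6] w 0.0001 j [-0.32  0.05  1.44  0.    1.65 -0.24]
0 shift mm [ 0.7 29.6  2.3] yaw now -4.4 turn z None
10 shift mm [ 0.8 47.1  2.3] yaw now -4.4 turn z None
20 shift mm [ 0.8 64.3  5.5] yaw now -4.4 turn z None
30 shift mm [ 0.9 80.7 11.5] yaw now -4.4 turn z None
40 shift mm [ 1.  95.8 20.3] yaw now -4.4 turn z None
50 shift mm [  1.  109.1  31.6] yaw now -4.4 turn z None
60 shift mm [  1.  120.3  45.1] yaw now -4.4 turn z None
70 shift mm [  1.1 129.   60.3] yaw now -4.4 turn z None
80 shift mm [  1.1 134.9  76.7] yaw now -4.4 turn z None
90 shift mm [  1.1 137.8  93.9] yaw now -4.4 turn z None
95 shift mm [  1.1 138.2 102.7] yaw now -4.4 turn z None
```

```bash
python3 -m handwheel '[[1,20,2,0,0,0,-1],[1,30,2,0,0,0,-1],[1,40,2,0,0,0,-1],[1,50,2,0,0,0,-1],[1,59,4,0,0,0,-1],[1,68,7,0,0,0,-1],[1,68,7,0,0,0,-1]]'; python3 - <<'E'
from h import *
st(); to(hw(.0,-.106,.1))
b=shot('side','d11')['frame'][80:280,200:400,::-1]
cv2.imwrite('pics/c11.png',cv2.resize(b,(500,500),interpolation=cv2.INTER_CUBIC))
E
```

```text
clock: 22.25
ee_pos: [0.5893, -0.1151, 0.1977]
ee_rot: [0.734, 0.679, 0.001, 0.001]
wrist_force: [-0.7, 1.0, 0.1]
gripper_width: 0.0006
22.25 [ 0.5893 -0.1151  0.1977] F [-0.7  1.   0.1] w 0.0006 j [-0.29  0.2   1.28  0.    1.65 -0.21]
shift mm [  0.2 -20.   97.7] yaw now -4.4 turn z None
```

View pics/c11.png

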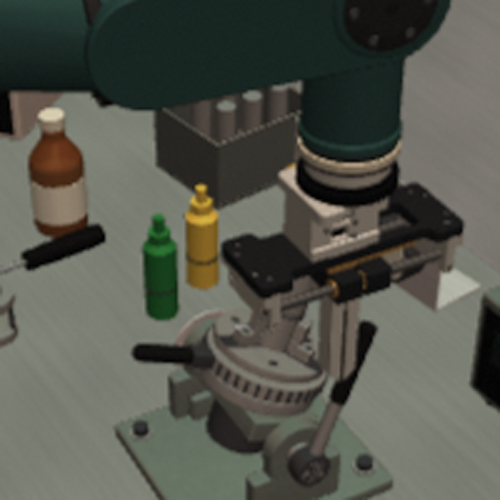

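The head is tipping, about 25° so far, with the body held. I'll continue along the arc.

```bash
python3 - <<'E'
from h import *
for ph in np.radians([20,30,40,50,60,70,80,90,95]):
    r=.1; T=np.array([r*np.sin(ph)-.008*np.cos(ph),.085+r*np.cos(ph)+.008*np.sin(ph)])
    print(round(np.degrees(ph)),end=' '); to(hw(T[0]-.0125,-.106,T[1]+.014))
E
```

```text
20 shift mm [ 0.3 -5.4  1.8] yaw now -4.4 turn z None
30 shift mm [ 0.4 11.   7.9] yaw now -4.4 turn z None
40 shift mm [ 0.5 26.  16.8] yaw now -4.4 turn z None
50 shift mm [ 0.5 39.3 28.2] yaw now -4.4 turn z None
60 shift mm [ 0.6 50.4 41.7] yaw now -4.4 turn z None
70 shift mm [ 0.7 59.  57. ] yaw now -4.4 turn z None
80 shift mm [ 0.7 64.8 73.4] yaw now -4.4 turn z None
90 shift mm [ 0.7 67.7 90.7] yaw now -4.4 turn z None
95 shift mm [ 0.7 68.  99.4] yaw now -4.4 turn z None
```

```bash
python3 -m handwheel '[[0,6,4,0,0,0,-1],[0,13,9,0,0,0,-1],[0,20,13,0,0,0,-1],[0,26,17,0,0,0,-1],[0,33,23,0,0,0,-1],[0,39,28,0,0,0,-1],[0,45,35,0,0,0,-1],[0,50,42,0,0,0,-1],[0,55,50,0,0,0,-1],[0,59,57,0,0,0,-1]]'; python3 - <<'E'
from h import *
st()
for ph in np.radians([60,70,80,90,95]):
    r=.1; T=np.array([r*np.sin(ph)-.008*np.cos(ph),.085+r*np.cos(ph)+.008*np.sin(ph)])
    print(round(np.degrees(ph)),end=' '); to(hw(T[0]-.0125,-.106,T[1]+.014))
b=shot('side','d12')['frame'][80:280,200:400,::-1]
cv2.imwrite('pics/c12.png',cv2.resize(b,(500,500),interpolation=cv2.INTER_CUBIC))
E
```

```text
clock: 23.3
ee_pos: [0.6488, -0.1199, 0.1407]
ee_rot: [0.734, 0.679, 0.001, 0.002]
wrist_force: [-0.3, -0.1, 2.8]
gripper_width: 0.0006
23.3 [ 0.6488 -0.1199  0.1407] F [-0.3 -0.1  2.8] w 0.0006 j [-0.27  0.35  1.21  0.    1.57 -0.19]
60 shift mm [  0.7  -9.2 -15.3] yaw now -4.4 turn z None
70 shift mm [ 0.8 -0.7 -0.1] yaw now -4.4 turn z None
80 shift mm [ 0.8  5.1 16.4] yaw now -4.4 turn z None
90 shift mm [ 0.9  7.9 33.7] yaw now -4.4 turn z None
95 shift mm [ 0.9  8.2 42.4] yaw now -4.4 turn z None
```

View pics/c12.png

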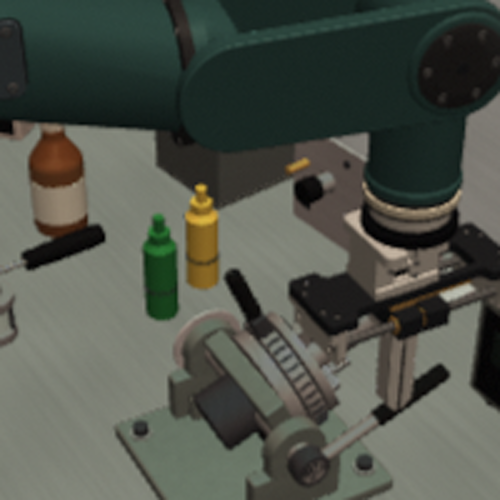

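About 70° now, with the fingertip pressing the top of the lever. I'll continue down to the stop.

```bash
python3 -m handwheel '[[0,3,8,0,0,0,-1],[0,5,16,0,0,0,-1],[0,7,24,0,0,0,-1],[0,8,30,0,0,0,-1],[0,8,34,0,0,0,-1],[0,8,34,0,0,0,-1]]'; python3 - <<'E'
from h import *
st()
E
python3 -m handwheel '[[0,0,2,0,0,0,-1],[0,0,4,0,0,0,-1],[0,0,4,0,0,0,-1]]'; python3 - <<'E'
from h import *
st()
E
```

```text
clock: 23.95
ee_pos: [0.6549, -0.1201, 0.1069]
ee_rot: [0.734, 0.679, 0.0, 0.0]
wrist_force: [-3.6, 1.1, 11.0]
gripper_width: 0.0006
23.95 [ 0.6549 -0.1201  0.1069] F [-3.6  1.1 11. ] w 0.0006 j [-0.27  0.39  1.23 -0.    1.52 -0.19]
clock: 24.25
ee_pos: [0.655, -0.1201, 0.1066]
ee_rot: [0.734, 0.679, 0.001, 0.001]
wrist_force: [-7.2, 2.1, 21.8]
gripper_width: 0.0006
24.25 [ 0.655  -0.1201  0.1066] F [-7.2  2.1 21.8] w 0.0006 j [-0.27  0.38  1.24 -0.    1.52 -0.19]
```

It is at the stop: fingertips at z≈0.0926 and the force rises with no motion. I'll lift off and check.

```bash
python3 -m handwheel '[[0,0,-6,0,0,0,-1],[0,0,-20,0,0,0,-1],[0,0,-60,0,0,0,-1],[0,0,-110,0,0,0,-1],[0,0,-160,0,0,0,-1],[0,0,-200,0,0,0,-1],[0,0,-200,0,0,0,-1]]'; python3 -m handwheel '[[-40,-40,0,0,0,0,-1],[-80,-80,0,0,0,0,-1],[-110,-120,0,0,0,0,-1],[-110,-120,0,0,0,0,-1],[-110,-120,0,0,0,0,-1]]'; python3 - <<'E'
from h import *
st()
a=shot('scene','s13')['frame'][150:310,160:320,::-1]
b=shot('side','d13')['frame'][130:290,220:380,::-1]
cv2.imwrite('pics/c13.png',cv2.resize(np.hstack([a,b]),(800,400),interpolation=cv2.INTER_CUBIC))
for t in('s13','d13'):
    Q=cloud(dict(np.load(f'pics/{t}.npz'))).reshape(-1,3)
    c,s=np.cos(YAW),np.sin(YAW); d=Q[:,:2]-O; X=c*d[:,0]+s*d[:,1]; Y=-s*d[:,0]+c*d[:,1]; Z=Q[:,2]
    m=(abs(Y)<.03)&(X>.095)&(X<.2)&(Z>.06)&(Z<.13)
    bx=np.c_[X,Y,Z][m]; print(t,len(bx),'end x',bx[:,0].max().round(4))
    for x in(.105,.12,.135):
        k=bx[abs(bx[:,0]-x)<.006]; print(x,'topz',np.percentile(k[:,2],97).round(4),'y mid',((k[:,1].min()+k[:,1].max())/2).round(4)) if len(k) else 0
    l=np.c_[X,Y,Z][(Y<-.09)&(Y>-.125)&(X>.06)&(X<.16)&(Z>.04)]; print('lever top',[np.percentile(l[abs(l[:,0]-x)<.01,2],95).round(4) for x in(.08,.1,.12,.135)])
E
```

```text
clock: 24.95
ee_pos: [0.6567, -0.1206, 0.3088]
ee_rot: [0.734, 0.679, 0.004, 0.006]
wrist_force: [0.2, -0.3, 0.7]
gripper_width: 0.0003
clock: 25.45
ee_pos: [0.5256, -0.2214, 0.2997]
ee_rot: [0.735, 0.678, -0.0, -0.001]
wrist_force: [-0.4, 0.4, 1.2]
gripper_width: 0.0005
25.45 [ 0.5256 -0.2214  0.2997] F [-0.4  0.4  1.2] w 0.0005 j [-0.5   0.13  1.16  0.    1.85 -0.42]
s13 518 end x 0.1843
0.105 topz 0.1053 y mid 0.0016
0.12 topz 0.1038 y mid 0.0015
0.135 topz 0.1053 y mid 0.0016
lever top [np.float64(0.095), np.float64(0.0945), np.float64(0.0952), np.float64(0.095)]
d13 156 end x 0.1852
0.135 topz 0.1023 y mid -0.0117
lever top [np.float64(0.0959), np.float64(0.0952), np.float64(0.0956), np.float64(0.095)]
```

View pics/c13.png

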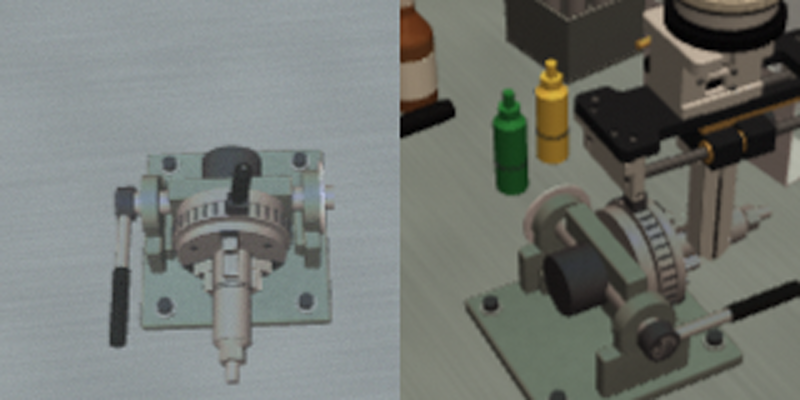

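The lever is level along its length. The body's end is at x = 0.184 m, which matches 60 + 124 mm, and its axis is level and centred. I'll check the bystanders against the first picture and hand in.

```bash
python3 - <<'E'
from h import *
a=cloud(dict(np.load('pics/scene0.npz')));b=cloud(dict(np.load('pics/s13.npz')))
for n,(x0,x1,y0,y1) in dict(sight=(.42,.49,.27,.335),driver=(.52,.64,.37,.41),solvent=(.57,.65,.415,.49)).items():
    for C in(a,b):
        Q=C.reshape(-1,3);m=(Q[:,0]>x0)&(Q[:,0]<x1)&(Q[:,1]>y0)&(Q[:,1]<y1)&(Q[:,2]>.015); print(n,Q[m].mean(0).round(4))
d=np.abs(dict(np.load('pics/scene0.npz'))['frame'].astype(int)-dict(np.load('pics/s13.npz'))['frame']).max(2)
print('wrench/can/gauge diff px',(d[170:310,95:165]>50).sum())
st(); print(robot.hand_in())
E
```

```text
sight [0.4579 0.3007 0.0494]
sight [0.4577 0.3005 0.0492]
driver [0.5818 0.3901 0.0232]
driver [0.5819 0.3902 0.0233]
solvent [0.6168 0.4412 0.0904]
solvent [0.6168 0.4412 0.0903]
wrench/can/gauge diff px 33
25.55 [ 0.5275 -0.22    0.2996] F [-0.4  0.5 -0.2] w 0.0002 j [-0.49  0.14  1.16  0.    1.85 -0.42]
the job is handed in; nothing more can be done
None
```

The job is done and handed in at about 25.6 s of the 72 s allowed; no verdict was reported.

I opened the jaws with the ring lever to about 0.17 rad and stood the steel body on the chuck face. I then closed the ring until the push at the grip was about 21 N, slightly over the suggested 15–20 N. After that I pushed the side lever over to its stop, lifted off and moved clear.

**Last checks:**
- **Tilt:** the lever is level along its length, and pushing harder at the stop gave no more motion.
- **Body:** it lies level in the jaws. Its end is 184–185 mm from the holder origin, where 184 mm means it is seated on the face. By the scene camera it is within about 2 mm of the chuck axis.
- **Robot:** it was clear of everything, with wrist force near zero.
- **Bystanders:** the sight glass, screwdriver and solvent bottle did not measurably move. The area holding the wrench, canister and gauge looked the same apart from 33 changed pixels, which I did not trace.

**What disagreed or could not be checked:**
- The scene and side cameras differed by 2–4 mm, so I used their mean.
- One side-view reading put the body 12 mm off centre, but the gripper hid part of the body in that view.
- After clamping, the two cameras put the ring at 0.77 and 0.84 rad. The grip on each jaw was never measured directly, only inferred from the rising push force and from the body staying put while it tipped.

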